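# Put the glued heels under the bonding press

### The arm

A 6-joint arm with a two-finger parallel gripper is mounted at the origin on the work surface. World frame = base frame: x ahead of the robot, y to its left, z up, the work surface at z = 0. Lengths are in m, angles in rad, forces in N, time in s.
With the tool pointing down it reaches from about 0.4 to 0.925 m from the base axis. Payload 3.4 kg.
Tool frame: the origin (TCP) lies on the mounting face of the last link; the fingertips stand 173 mm ahead of it and the grasp point (between the pads) lies 155 mm ahead of it (manip.pinch_z is the distance from the TCP to the grasp point, in m); z points along the fingers, y is the line along which they close (so a half turn about z gives the same grasp; the last joint's range is limited). The gripper opens to 85 mm and grips with 20 to 120 N. Pads are 22 mm wide; open, the fingers measure 114 mm over their backs; the gripper's body (76 mm by 85 mm) begins 54 mm behind the grasp point. The pads swing forward as they close: fully open they stand 13 mm farther back than shut.
Start: joints at [-1.256, 0.307, 1.506, -0, 1.328, -0.073], TCP at [0.218, -0.532, 0.405] pointing down, gripper open.
Joint ranges: [-3.12, 3.12], [-1.05, 2.28], [0.14, 2.33], [-1.42, 4.57], [0.1, 2.73], [-2.68, 2.68]. Speed limits (rad/s): [2.57, 2.57, 3.14, 3.14, 3.14, 3.14].

### API

Orientations are given as a rotation vector (axis times angle).
In Python, from cell import manip gives the robot as it stands. Calls block until the motion is done:
- manip.goto(position, orientation): joint-space move of the TCP to a pose.
- manip.movel(position, speed=0.15, rot=None, guard=None): straight line of the TCP; rot=None keeps the orientation; speed is the mean speed in m/s. With guard (N) it stops when the force on the tool has changed by that much, and returns True; else False.
- manip.movej(angles): joint-space move.
- manip.grip(opening, strength=None): finger opening in m; strength is the grip in N (None keeps the last); returns when the fingers have stopped.
- manip.wait(seconds).
- manip.inverse_kinematics(position, orientation): joint angles nearest the present ones, or None.
- manip.camera(name): name is "side" or "top"; returns the picture (420x560x3 uint8, blue, green, red); there is no depth.
- manip.get_calibration(name): a dict with "fovy" (degrees; the focal length in pixels is half the picture's height over the tangent of half this angle, whatever the lens; pixels are square), "cx", "cy" (the principal point, pixels), "R" (3x3) and "t" (3): a world point X has camera coordinates R X + t. Camera axes: x right, y down, z forward; pixel columns grow to the right and rows downward; lengths in m; the calibration is good to about 2 mm. A picture is of the moment at which its call begins. get_calibration takes no time and is no camera call.
A pose or a line that the arm cannot do raises manip.MotionError and nothing moves.
- manip.finish_job(): hands the job in; it is judged then, once.
Trained networks look in the newest picture that a camera, given by its name, has taken for a name from the list of things; names that differ only in an ending like _2 or _b are one class to them, and where a whole thing is asked for, a point or a joint stands for the part that bears it (a point fixed in the world has none). Each returns a list of dicts, best first, with "p" (0 to 1); they miss things now and then, are a little off and sometimes report something else, mostly with a low value. They report only what shows in the picture. A call takes as long as a camera call.
- manip.boxes_of(name, camera): "point" ([x, y, z] in m, in world coordinates, good to about 4 mm: the middle of the surface that is visible of it).
- manip.tip_of(name, camera): "point" ([x, y, z] in m, in world coordinates, good to about 4 mm: a listed point, or the origin of a listed thing).
Readings, each from a call of its own:
- manip.get_time(): time.
- manip.get_qpos(): joint angles.
- manip.get_qvel(): joint speeds.
- manip.get_effort(): joint torques, N m.
- manip.get_tcp_pos(): TCP position.
- manip.get_tool_rot(): TCP orientation.
- manip.get_force(): force on the tool from outside, world axes, zero at the start.
- manip.get_moment(): the same for the moment, N m.
- manip.get_grip_width(): finger opening in m.
- manip.get_finger_force(): force on a finger pad.
Only numpy, scipy, OpenCV 4.12 (cv2) and the standard library are available. Lean on these libraries where they do the work, as an engineer would, in place of code of your own. Each camera call takes 0.05 s, during which the arm holds its last target. There are 200 camera calls.

### The job

Move every glued-up heel block from the drying cabinet's slide-out rack onto the press bed, flat and side by side well under the platen; then flick the pawl up with the release bar until it tumbles clear, and bring the platen down by its handle until it rests on the heels. Lay the bar back on its mat, and leave the emptied rack slid home with the cabinet door pushed shut on its catch. Do not push the polish tins, the dye bottle or the thread spool about.

Things in the scene. Friction and masses are not known exactly. Their poses are not given: they have to be found in the camera images.
- press: clamshell bonding press fixed to the bench: green base 165 deep (x), 310 wide (y), 50 mm high. Origin on the bench under the middle of the bed; x points to its back, y to its left, z up; front is -x. Hinge axis along y at x=110, z=90 mm. The base also fills x 80 to 145, y -195 to 155 up to 50 mm. A thin bracket at the right end (x 32 to 58, y -150 to -156, up to z=177) carries the pawl
- bed (a point): middle of the top of the bed, a black rubber pad 150 (x) by 290 (y) mm, 55 mm above the bench; axes as the press. With the platen upright, its inner face stands about 80 mm behind this point
- platen (a joint): angle of the upper jaw, rad: aluminium plate 150 x 290 x 20 mm with green ribs, hinged at its back. 0 = level, resting on heels; starts at 1.42 to 1.49 (stop 1.5). The pawl in its toothed quadrant keeps it from coming below about 1.40. Stiff, damped hinge: once freed it stays where left while steep, takes 5 to 10 N at the handle to swing, and sinks slowly by itself below about 0.75 rad
- platen_handle (a point): middle of the platen's handle, a black round bar 14 mm thick along the press's y, 110 mm long between two stems, 240 mm from the hinge axis and 55 mm beyond the plate's edge; topmost when open (about 330 mm up). Swings about the hinge axis (press x=110, z=90 mm) down towards the front, ending 90 mm up at press x=-130
- pawl (a joint): angle of the red pawl, rad: 0 = nose down in the teeth, 1.35 = tumbled clear on its stop. Lifted past about 0.65 it falls over by its ball weight and stays clear; lifted less it drops back. Needs about 0.7 N at the lug. Pivot along y at press x=45, y=-162, z=164 mm, nose towards +x. The 28 mm ball, 52 mm above the pivot, swings over to the front
- pawl_lug (a point): point on the axis of the pawl's release lug, a red pin 10 mm thick, 70 mm long, sticking out to the right (-y of the press) at press x=95, z=166 mm when engaged; this point is at press y=-215, 20 mm short of its free end. Free space below it, down to the base foot 50 mm high. The bar goes under it from the front, lying along the press's x, and lifts it
- release_bar: release bar: yellow square handle 16 x 16 x 140 mm, then a 10 mm round steel shaft; 260 mm in all, 160 g, balance point about 50 mm from the origin towards the tip. Origin on the underside in the middle of the handle; x points along the bar to the shaft's free end (tip), 190 mm away; z up; its axis is 8 mm above the origin
- bar_mat: dark blue mat 270 (x) by 70 (y) by 4 mm fixed to the bench, the bar's place; origin under its middle
- cabinet: low dust-free drying cabinet, fixed: white box 250 deep (x), 270 wide (y), 124 mm high, its lowest 50 mm a grey plinth. Origin under its middle; its front is the plane x=-125 mm (-x is outwards), y to its left. Front opening 50 to 112 mm high, 246 mm wide
- rack (a joint): how far the cabinet's rack is drawn out, m: 0 = home inside, starts at 0.212 to 0.225. Flat grey plate 225 (x) by 190 (y) mm, its top 64 mm above the bench; slides along the cabinet's x with about 1 N. The closing door pushes it home over the last stretch
- rack_front (a point): top middle of the rack's front lip, on its outer face (lip 4 mm thick, 52 to 66 mm above the bench); push here to slide the rack in. When home it lies 7 mm inside the plane of the cabinet's front
- cabinet_door (a joint): angle of the glazed door, rad: 0 = shut and seated, starts at 1.6 to 1.8. Leaf 270 wide, 12 thick, 52 to 122 mm above the bench. Stays where left. A spring ball catch near the free edge: the door meets it at about 0.05 and must be pushed past with about 5 N, then sits at 0. It cannot shut on a drawn-out rack
- door_hinge (a point): hinge axis of the door (vertical), at the inner face of its leaf, at the right front edge (x=-125, y=-135 mm) of the cabinet, 87 mm above the bench
- door_edge (a point): point on the outer face of the door leaf, 255 mm from the hinge, 15 mm below the leaf's top. Its y axis points along the leaf away from the hinge, its -x axis out of the outer face. A small black pull (25 mm proud) sits below it, 59 to 102 mm above the bench
- heel1: heel block (may be absent): stacked tan leather with a black rubber top, D-shaped, 56 long (x) by 46 wide (y) by 26 mm high, 70 g. Origin under its middle; flat parallel sides at y = +-23 mm from x=-28 to x=5, rounded end at +x
- heel2: heel block (may be absent): stacked tan leather with a black rubber top, D-shaped, 56 long (x) by 46 wide (y) by 26 mm high, 70 g. Origin under its middle; flat parallel sides at y = +-23 mm from x=-28 to x=5, rounded end at +x
- heel3: heel block (may be absent): stacked tan leather with a black rubber top, D-shaped, 56 long (x) by 46 wide (y) by 26 mm high, 70 g. Origin under its middle; flat parallel sides at y = +-23 mm from x=-28 to x=5, rounded end at +x
- heel4: heel block (may be absent): stacked tan leather with a black rubber top, D-shaped, 56 long (x) by 46 wide (y) by 26 mm high, 70 g. Origin under its middle; flat parallel sides at y = +-23 mm from x=-28 to x=5, rounded end at +x
- polish_black: polish tin with gold lid, 75 mm across, 24 high, near the press's front corner; not to be moved
- polish_brown: polish tin with dark red lid, 75 mm across, 24 high; not to be moved
- edge_dye: brown dye bottle with black cap, 42 mm across, 110 high; not to be moved
- thread_spool: spool of pale thread, 40 mm across, 50 high; not to be moved

How it is judged:
On the way, in this order (a step that is already met when the one before it is completed fails the run):
1. all the heels lie flat on the press bed, under where the platen comes down (x of heel1 in the frame of bed between -0.05 and 0.05 m and y of heel1 in the frame of bed between -0.12 and 0.12 m and z of heel1 in the frame of bed between -0.006 and 0.006 m and angle between each of heel1, heel2, heel3, heel4's own z axis and vertical below 0.15 rad and x of heel2 in the frame of bed between -0.05 and 0.05 m and y of heel2 in the frame of bed between -0.12 and 0.12 m and z of heel2 in the frame of bed between -0.006 and 0.006 m and x of heel3 in the frame of bed between -0.05 and 0.05 m and y of heel3 in the frame of bed between -0.12 and 0.12 m and z of heel3 in the frame of bed between -0.006 and 0.006 m and x of heel4 in the frame of bed between -0.05 and 0.05 m and y of heel4 in the frame of bed between -0.12 and 0.12 m and z of heel4 in the frame of bed between -0.006 and 0.006 m and value of joint platen above 1.3 rad), for 0.2 s.
2. the release bar lifts the pawl (contact force between release_bar and pawl above 0.05 N and value of joint pawl above 0.2 rad), for 0.02 s.
3. the pawl has tumbled clear (value of joint pawl above 1 rad), for 0.2 s.
4. the platen is down on the heels (value of joint platen between -0.05 and 0.05 rad), for 0.2 s.
At the end, for the whole second after the job is handed in: Every heel flat on the pad, within 50 mm front-back and 120 mm sideways of its middle; platen resting on them (within 0.05 rad of 0); pawl over 1.0 rad; rack under 15 mm; door under 0.014 rad; bar on its mat (handle's middle within 120 mm along, 35 mm across); all still (all of step 4 and x of heel1 in the frame of bed between -0.05 and 0.05 m and y of heel1 in the frame of bed between -0.12 and 0.12 m and z of heel1 in the frame of bed between -0.006 and 0.006 m and angle between each of heel1, heel2, heel3, heel4's own z axis and vertical below 0.15 rad and x of heel2 in the frame of bed between -0.05 and 0.05 m and y of heel2 in the frame of bed between -0.12 and 0.12 m and z of heel2 in the frame of bed between -0.006 and 0.006 m and x of heel3 in the frame of bed between -0.05 and 0.05 m and y of heel3 in the frame of bed between -0.12 and 0.12 m and z of heel3 in the frame of bed between -0.006 and 0.006 m and x of heel4 in the frame of bed between -0.05 and 0.05 m and y of heel4 in the frame of bed between -0.12 and 0.12 m and z of heel4 in the frame of bed between -0.006 and 0.006 m and linear speed of each of heel1, heel2, heel3, heel4, release_bar below 0.02 m/s and value of joint pawl above 1 rad and value of joint cabinet_door below 0.014 rad and value of joint rack below 0.015 m and x of release_bar in the frame of bar_mat between -0.12 and 0.12 m and y of release_bar in the frame of bar_mat between -0.035 and 0.035 m and height (world z) of release_bar below 0.03 m); the robot touches nothing.
It fails at once if a polish tin, the dye bottle or the thread spool is moved more than 50 mm (distance of any of polish_black, polish_brown, edge_dye, thread_spool from where it was at the start of the episode above 0.05 m).
Of heel1, heel2, heel3, heel4 only 2 to 4 are there at a start; the rules pass over those that are not, and their reading is None.
At some moment in a run one of heel1, heel2, heel3, heel4 may be knocked a few centimetres aside while the robot is not near it.
Once in a run the grip may slacken for a moment while it holds something.
It also fails if it takes over 210 s, if anything falls off the work surface, if the arm or the gripper's body presses on something with over 40 N, if the wrist force passes 120 N, or if a joint passes its speed limit or range.

## Working session

There is one attempt and no reset: what is moved stays moved. The work goes in short steps, each a Python script; the robot and the scene stay as the last script left them, time stands still between calls to the robot, and variables do not carry over. Pictures are saved under pics/ and viewed, at most 14 in all, crops included, and the job is handed in when it is done.

```bash
ls; mkdir -p pics; python3 - <<'E'
from cell import manip
import cv2
for c in("top","side"):
    cv2.imwrite(f"pics/{c}0.png",manip.camera(c)); k=manip.get_calibration(c); print(c,k)
    for n in ["bed","platen_handle","pawl_lug","release_bar","bar_mat","cabinet","rack_front","door_hinge","door_edge","heel1","press","polish_black","polish_brown","edge_dye","thread_spool"]:
        print(n,"T",[(round(d["p"],2),[round(float(v),3) for v in d["point"]]) for d in manip.tip_of(n,c)][:5])
print(manip.get_time())
E
```

```text
pics
top {'fovy': 42.4173423227053, 'cx': 276.45657006327883, 'cy': 206.07190884642418, 'R': array([[-0.00642659, -0.99995261, -0.0073127 ],
       [-0.99300867,  0.00724358, -0.11781897],
       [ 0.11786636,  0.0065044 , -0.99300816]]), 't': array([-0.1203509 ,  0.52567833,  1.32868232])}
bed T [(0.77, [0.555, 0.215, 0.053])]
platen_handle T [(0.9, [0.636, 0.238, 0.328])]
pawl_lug T [(0.81, [0.701, 0.033, 0.164])]
release_bar T [(0.83, [0.427, -0.064, -0.0]), (0.38, [0.575, -0.166, 0.072])]
bar_mat T [(0.79, [0.45, -0.059, -0.001])]
cabinet T [(0.72, [0.554, -0.503, -0.001])]
rack_front T [(0.55, [0.575, -0.167, 0.071])]
door_hinge T [(0.7, [0.427, -0.363, 0.087])]
door_edge T [(0.74, [0.629, -0.217, 0.067]), (0.54, [0.448, -0.056, 0.004])]
heel1 T [(0.84, [0.626, -0.213, 0.066]), (0.76, [0.527, -0.279, 0.065]), (0.74, [0.448, -0.058, 0.0]), (0.67, [0.618, -0.292, 0.063])]
press T [(0.6, [0.552, 0.214, 0.001])]
polish_black T [(0.63, [0.426, 0.056, -0.002]), (0.3, [0.624, -0.219, 0.066])]
polish_brown T [(0.66, [0.636, -0.096, 0.0]), (0.29, [0.523, -0.278, 0.062])]
edge_dye T [(0.8
[... 738 characters left out ...]
95, 0.067])]
rack_front T [(0.96, [0.574, -0.17, 0.066]), (0.23, [0.557, -0.495, 0.002])]
door_hinge T [(0.67, [0.631, -0.095, -0.001]), (0.61, [0.426, -0.366, 0.089]), (0.55, [0.555, 0.212, 0.001])]
door_edge T [(0.94, [0.393, -0.112, 0.108]), (0.26, [0.325, 0.282, 0.002])]
heel1 T [(0.86, [0.528, -0.281, 0.063]), (0.83, [0.622, -0.292, 0.069]), (0.58, [0.626, -0.217, 0.065])]
press T [(0.57, [0.558, 0.215, 0.002])]
polish_black T [(0.68, [0.43, 0.052, 0.002]), (0.55, [0.576, -0.17, 0.064])]
polish_brown T [(0.68, [0.634, -0.097, -0.0]), (0.62, [0.707, 0.034, 0.167]), (0.2, [0.641, 0.242, 0.329])]
edge_dye T [(0.91, [0.713, -0.166, 0.001])]
thread_spool T [(0.55, [0.329, 0.282, 0.004])]
1.6
```

View pics/top0.png

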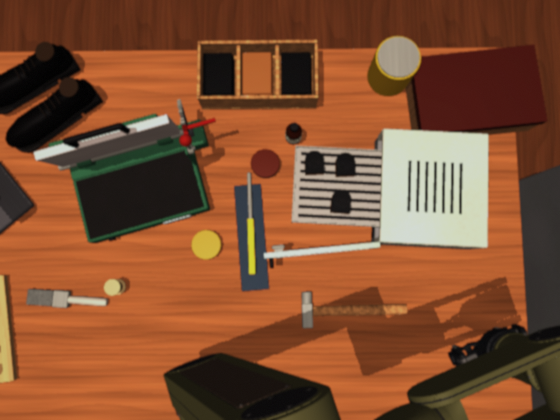

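View pics/side0.png

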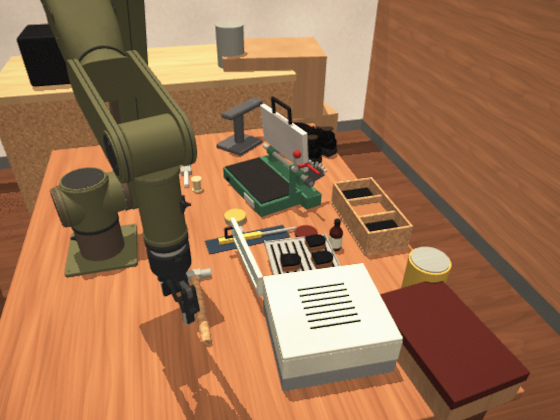

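```bash
cat > h.py <<'E'
import numpy as np, cv2
from scipy.spatial.transform import Rotation as Ro
from cell import manip
def rz(a): c,s=np.cos(a),np.sin(a); return np.array([[c,-s],[s,c]])
def rot(yaw):   # tool down, closing axis at yaw (world xy)
    y=np.array([np.cos(yaw),np.sin(yaw),0]); z=np.array([0,0,-1.]); x=np.cross(y,z)
    return Ro.from_matrix(np.c_[x,y,z]).as_rotvec()
PZ=manip.pinch_z
def best_yaw(xy,z,yaw):
    "of the two half-turn twins choose the smaller wrist motion"
    q0=np.array(manip.get_qpos()); c=[]
    for k in(0,np.pi):
        q=manip.inverse_kinematics([*xy,z],rot(yaw+k))
        if q is not None: c.append((abs(np.array(q)-q0).sum(),yaw+k))
    return min(c)[1]
def rect(img,cam,z,x0,x1,y0,y1,s=2000):
    "metric picture of plane z: rows down = -x, cols right = -y, s px/m"
    k=manip.get_calibration(cam); f=img.shape[0]/2/np.tan(np.radians(k["fovy"]/2))
    K=np.array([[f,0,k["cx"]],[0,f,k["cy"]],[0,0,1]])
    H=K@np.c_[k["R"][:,0],k["R"][:,1],k["R"][:,2]*z+k["t"]]   # (x,y,1)->px
    A=np.array([[0,-1/s,x1],[-1/s,0,y1],[0,0,1]])             # (col,row)->(x,y)
    return cv2.warpPerspective(img,H@A,(int((y1-y0)*s),int((x1-x0)*s)),flags=cv2.INTER_LINEAR|cv2.WARP_INVERSE_MAP)
E
python3 - <<'E'
from h import *
im=cv2.imread("pics/top0.png")
r=rect(im,"top",0.09,.48,.68,-.38,-.15,2500)
g=r.max(axis=2); m=(g<60).astype(np.uint8)
m=cv2.morphologyEx(m,cv2.MORPH_OPEN,np.ones((45,45),np.uint8))
cs,_=cv2.findContours(m,cv2.RETR_EXTERNAL,cv2.CHAIN_APPROX_NONE)
for c in cs:
    (u,v),(w,h),a=cv2.minAreaRect(c); M=cv2.moments(c)
    print("rect centre",.68-v/2500,-.15-u/2500,w/2.5,h/2.5,a,"centroid",.68-M["m01"]/M["m00"]/2500,-.15-M["m10"]/M["m00"]/2500)
    cv2.drawContours(r,[cv2.boxPoints(((u,v),(w,h),a)).astype(int)],-1,(0,255,0),1)
cv2.imwrite("pics/heels.png",r)
E
```

```text
rect centre 0.5290000244140626 -0.27779998779296877 42.799993896484374 52.39998779296875 0.0 centroid 0.5281416429869699 -0.27855786293935436
rect centre 0.6180000000000001 -0.29059999999999997 52.0 43.6 90.0 centroid 0.6170309298881048 -0.290697026498886
rect centre 0.623 -0.21639999999999998 52.4 42.4 90.0 centroid 0.6222256269183255 -0.21624490378125039
```

View pics/heels.png

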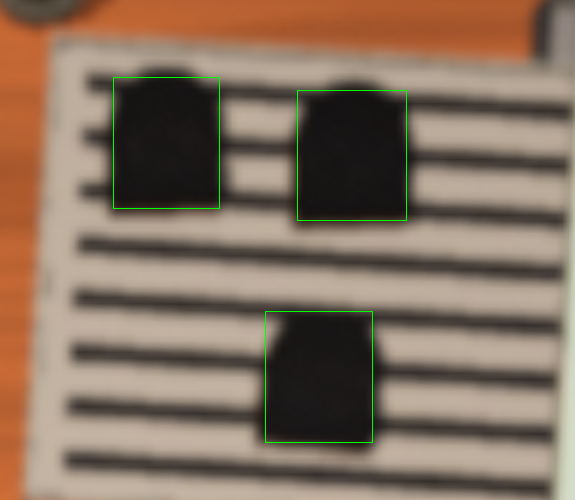

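```bash
cat >> h.py <<'E'
PO=np.array([.553,.216]); PY=.265
def P(x,y): return PO+rz(PY)@np.array([x,y])
def heel(xy,yaw,dest,z=0.238):
    yw=best_yaw(xy,.33,yaw); 
    manip.goto([*xy,.33],rot(yw)); manip.grip(.062); manip.movel([*xy,z],.12); manip.grip(0,45)
    w=manip.get_grip_width(); print("width",w)
    if w<.03: return False
    manip.movel([*xy,.36],.2)
    yp=best_yaw([.5,0],.40,PY); manip.goto([.5,0.,.42],rot(yp)); d=P(*dest)
    manip.goto([*d,.33],rot(yp)); print("held",manip.get_grip_width())
    print("touch",manip.movel([*d,.252],.15), manip.movel([*d,z-.013],.03,guard=5),manip.get_tcp_pos())
    manip.grip(.062); manip.movel([*d,.33],.15); manip.goto([.5,0.,.40],rot(yp)); print(manip.get_time()); return True
E
python3 - <<'E'
from h import *
heel((.620,-.216),np.pi/2,(-.02,.075))
manip.camera("top");manip.camera("side")
for c in("top","side"): print([(round(d["p"],2),np.round(d["point"],3)) for d in manip.tip_of("heel1",c)])
print(P(-.02,.075))
E
```

```text
width 0.04549661172034304
held 0.04526165612316499
touch False True [0.51386221 0.28313101 0.23035601]
11.9083
[(0.85, array([ 0.526, -0.278,  0.062])), (0.67, array([ 0.619, -0.293,  0.066])), (0.59, array([0.514, 0.289, 0.057]))]
[(0.76, array([ 0.531, -0.276,  0.062])), (0.73, array([ 0.619, -0.293,  0.069])), (0.52, array([0.512, 0.29 , 0.052]))]
[0.51405495 0.28314375]
```

```bash
python3 - <<'E'
from h import *
heel((.617,-.291),np.pi/2,(-.02,0))
manip.camera("top")
h=[d["point"] for d in manip.tip_of("heel1","top") if d["p"]>.4 and abs(d["point"][0]-.53)<.06 and abs(d["point"][1]+.28)<.08]; print(h)
xy=h[0][:2] if h and np.hypot(h[0][0]-.527,h[0][1]+.279)>.012 else (.527,-.279)
heel(xy,1.53,(-.02,-.075))
cv2.imwrite("pics/t1.png",manip.camera("top"));manip.camera("side")
for c in("top","side"): print([(round(d["p"],2),np.round(d["point"],3),np.round(rz(-PY)@(np.array(d["point"][:2])-PO),3)) for d in manip.tip_of("heel1",c)])
im=cv2.imread("pics/t1.png"); cv2.imwrite("pics/t1r.png",rect(im,"top",0.08,.35,.85,-.5,.4,800))
E
```

```text
width 0.04516414826975317
held 0.045418092711077676
touch False True [0.53351183 0.21079107 0.23042688]
21.15
[[0.5251, -0.2785, 0.0626]]
width 0.04544742196840632
held 0.04540461327954949
touch False True [0.55318757 0.13833774 0.23027668]
29.8667
[(0.74, array([0.515, 0.288, 0.054]), array([-0.018,  0.079])), (0.21, array([ 0.636, -0.095,  0.001]), array([-0.001, -0.322]))]
[(0.6, array([0.556, 0.143, 0.054]), array([-0.017, -0.071])), (0.57, array([0.504, 0.186, 0.057]), array([-0.056, -0.017])), (0.48, array([0.514, 0.289, 0.056]), array([-0.019,  0.08 ]))]
```

View pics/t1r.png

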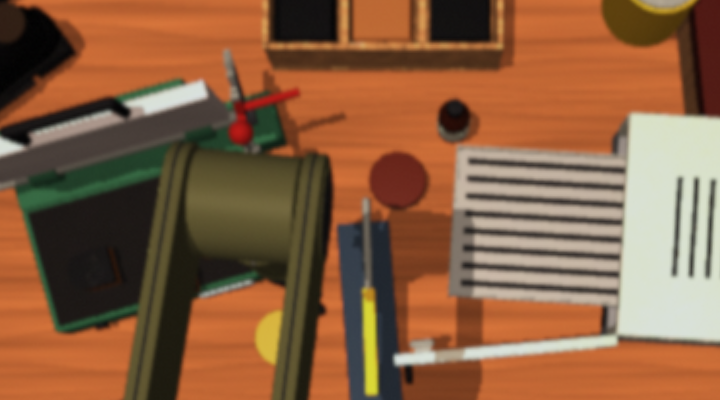

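The rack is empty and the arm hides most of the bed. The side view suggests the middle heel was knocked to about (-56, -17) mm in the press frame, so I'll move clear and look again.

```bash
python3 - <<'E'
from h import *
manip.goto([.5,-.25,.40],rot(np.pi/2))
cv2.imwrite("pics/t2.png",manip.camera("top"));manip.camera("side")
for c in("top","side"): print([(round(d["p"],2),np.round(d["point"],3),np.round(rz(-PY)@(np.array(d["point"][:2])-PO),3)) for d in manip.tip_of("heel1",c)])
for n in("door_edge","door_hinge","rack_front","release_bar","bar_mat","cabinet"):print(n,[(round(d["p"],2),np.round(d["point"],3)) for d in manip.tip_of(n,"side")])
im=cv2.imread("pics/t2.png"); r=rect(im,"top",0.081,.40,.68,.05,.37,2000); r=cv2.convertScaleAbs(r,alpha=2.5,beta=10); cv2.imwrite("pics/t2r.png",r)
E
```

```text
[(0.73, array([0.55 , 0.143, 0.053]), array([-0.022, -0.07 ])), (0.73, array([ 0.45 , -0.058,  0.004]), array([-0.171, -0.237])), (0.66, array([0.515, 0.288, 0.058]), array([-0.018,  0.079])), (0.63, array([0.5  , 0.187, 0.051]), array([-0.059, -0.014]))]
[(0.59, array([0.511, 0.292, 0.055]), array([-0.021,  0.084])), (0.57, array([0.502, 0.187, 0.059]), array([-0.057, -0.015])), (0.45, array([ 0.45 , -0.062, -0.005]), array([-0.172, -0.241])), (0.29, array([ 0.578, -0.169,  0.064]), array([-0.077, -0.379]))]
door_edge [(0.6, array([0.511, 0.29 , 0.055])), (0.59, array([ 0.392, -0.112,  0.106]))]
door_hinge [(0.93, array([ 0.427, -0.364,  0.087])), (0.52, array([ 0.391, -0.112,  0.108])), (0.35, array([ 0.577, -0.171,  0.066]))]
rack_front [(0.96, array([ 0.577, -0.168,  0.068]))]
release_bar [(0.6, array([ 0.429, -0.06 ,  0.004]))]
bar_mat [(0.8, array([ 0.451, -0.059, -0.001]))]
cabinet [(0.75, array([ 0.556, -0.498,  0.003])), (0.61, array([ 0.56 ,  0.214, -0.   ])), (0.15, array([0.512, 0.288, 0.055]))]
```

View pics/t2r.png

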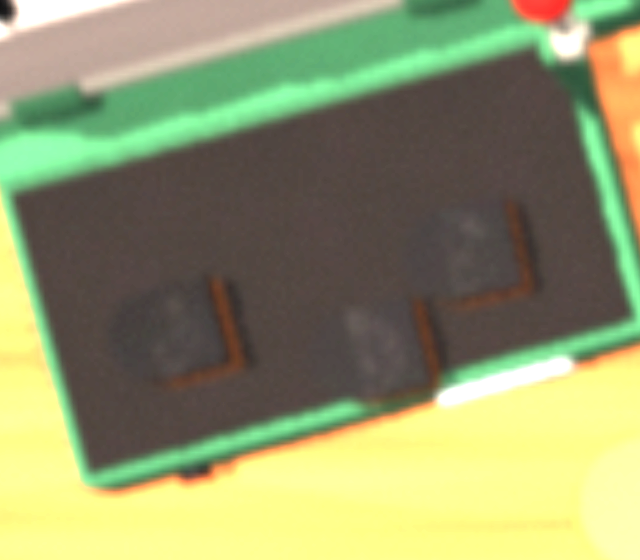

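The top view shows the middle heel at about (385, 350), overhanging the bed's front edge. The other two sit well. I'll re-seat the middle one.

```bash
python3 - <<'E'
from h import *
manip.goto([.48,0,.40],rot(best_yaw([.5,0],.4,PY)))
print(heel(P(-.058,-.012),PY,(-.02,.005),z=.231))
manip.goto([.5,-.25,.40],rot(np.pi/2))
manip.camera("top");manip.camera("side")
for c in("top","side"): print([(round(d["p"],2),np.round(rz(-PY)@(np.array(d["point"][:2])-PO),3)) for d in manip.tip_of("heel1",c)])
E
```

```text
width 0.045025279592229274
held 0.045052729536129425
touch False True [0.53227429 0.2156776  0.23174549]
41.9167
True
[(0.79, array([-0.014,  0.079])), (0.7, array([-0.019,  0.002])), (0.68, array([-0.204,  0.122])), (0.67, array([-0.024, -0.072]))]
[(0.64, array([-0.02 ,  0.003])), (0.64, array([-0.019,  0.08 ])), (0.59, array([-0.019, -0.069]))]
```

```bash
cat >> h.py <<'E'
CO=np.array([.5555,-.499]); CY=-1.637
def C(x,y): return CO+rz(CY)@np.array([x,y])
HG=np.array([.427,-.364])
def D(th,r,n): 
    a=CY+np.pi/2+th; u=np.array([np.cos(a),np.sin(a)]); return HG+r*u+n*np.array([-u[1],u[0]]), a
E
python3 - <<'E'
from h import *
print(C(-.125,-.135), C(-.332,0))
manip.grip(0)
y=best_yaw(C(-.39,0),.33,CY+np.pi/2)
manip.goto([*C(-.39,0),.36],rot(y)); manip.movel([*C(-.39,0),.231],.15)
print("stop",manip.movel([*C(-.141,0),.231],.10,guard=15),manip.get_tcp_pos(),C(-.141,0),manip.get_force())
manip.movel([*C(-.2,0),.231],.15); manip.movel([*C(-.2,0),.36],.2)
manip.camera("top");manip.camera("side")
for c in("top","side"):
  for n in ("rack_front","door_edge"): print(n,[(round(d["p"],2),np.round(d["point"],3)) for d in manip.tip_of(n,c)])
for th,r,n in((1.73,.15,.045),(1.73,.15,.03),(1,.15,.02),(0.3,.17,.02),(0,.21,.02)):
  p,a=D(th,r,n)
  for k in(0,np.pi): q=manip.inverse_kinematics([*p,.248],rot(a+k)); print(th,p,k,None if q is None else np.round(q,2))
print(manip.get_time())
E
```

```text
[ 0.42906515 -0.36534286] [ 0.57746357 -0.1677273 ]
stop False [ 0.56496261 -0.35556042  0.23092352] [ 0.5648279  -0.35830888] [1.96754881 8.23256227 2.67976219]
rack_front [(0.48, array([ 0.562, -0.366,  0.069]))]
door_edge [(0.71, array([ 0.393, -0.11 ,  0.103]))]
rack_front []
door_edge [(0.8, array([ 0.391, -0.113,  0.106]))]
1.73 [ 0.36826456 -0.21882718] 0 [-0.63  0.31  2.01  0.    0.82 -2.3 ]
1.73 [ 0.36826456 -0.21882718] 3.141592653589793 [-0.63  0.31  2.01  0.    0.82  0.84]
1.73 [ 0.38319974 -0.21743419] 0 [-0.61  0.32  1.99  0.    0.84 -2.28]
1.73 [ 0.38319974 -0.21743419] 3.141592653589793 [-0.61  0.32  1.99  0.    0.84  0.87]
1 [ 0.5001403  -0.23152171] 0 [-0.51  0.44  1.75 -0.    0.95 -1.44]
1 [ 0.5001403  -0.23152171] 3.141592653589793 [-0.51  0.44  1.75 -0.    0.95  1.7 ]
0.3 [ 0.58774152 -0.30515984] 0 [-0.54  0.56  1.5  -0.    1.08 -0.78]
0.3 [ 0.58774152 -0.30515984] 3.141592653589793 [-0.54  0.56  1.5  -0.    1.08  2.37]
0 [ 0.63786307 -0.35793643] 0 [-0.57  0.65  1.33 -0.    1.17 -0.5 ]
0 [ 0.63786307 -0.35793643] 3.141592653589793 [-0.57  0.65  1.33 -0.    1.17  2.64]
51.2333
```

```bash
python3 - <<'E'
from h import *
p,a=D(1.73,.15,.045); manip.goto([*p,.36],rot(a)); manip.movel([*p,.248],.15)
for th in np.arange(1.65,.1,-.14):
    p,a=D(th,.15+.06*(1.73-th)/1.73,.023); g=manip.movel([*p,.248],.12,rot=rot(a),guard=25)
    if g: print("guard",th,manip.get_force()); break
else:
    p,a=D(0,.21,.018); print("final",manip.movel([*p,.248],.06,rot=rot(a),guard=30),p,manip.get_tcp_pos(),manip.get_force())
    q,_=D(0,.21,.012); print(manip.movel([*q,.248],.03,guard=25),manip.get_tcp_pos(),manip.get_force())
    p,a=D(0,.21,.07);manip.movel([*p,.248],.15); manip.movel([*p,.4],.2)
manip.camera("top")
im=manip.camera("side");cv2.imwrite("pics/s2.png",im)
for c in("top","side"):
  for n in ("rack_front","door_edge"): print(n,[(round(d["p"],2),np.round(d["point"],3)) for d in manip.tip_of(n,c)])
print(D(0,.255,.012),manip.get_time())
E
```

```text
final False [ 0.63773076 -0.35993205] [ 0.63680819 -0.35310944  0.24705031] [-1.85733056 20.45751249  5.85087594]
False [ 0.63686008 -0.35447093  0.24708564] [ 0.21898906 33.83727252  8.87811076]
rack_front []
door_edge [(0.89, array([ 0.682, -0.368,  0.105]))]
rack_front [(0.42, array([ 0.428, -0.363,  0.085]))]
door_edge [(0.73, array([ 0.68 , -0.369,  0.105]))]
(array([ 0.68223524, -0.3688959 ]), -0.06620367320510345) 60.95
```

View pics/s2.png

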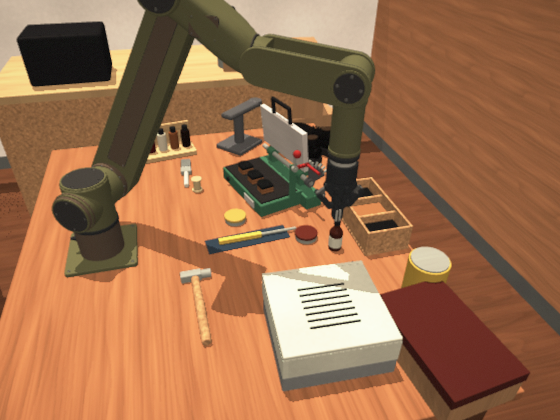

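The door shows shut, with the rack inside and three heels on the bed. Next is the bar.

```bash
cat >> h.py <<'E'
def barpose():
    r=rect(manip.camera("top"),"top",.018,.25,.7,-.2,.1,2000); h=cv2.cvtColor(r,cv2.COLOR_BGR2HSV)
    m=cv2.inRange(h,(24,140,90),(36,255,255)); m=cv2.morphologyEx(m,cv2.MORPH_OPEN,np.ones((7,7)))
    cs,_=cv2.findContours(m,cv2.RETR_EXTERNAL,cv2.CHAIN_APPROX_NONE)
    o=[]
    for c in cs:
        (u,v),wh,_=cv2.minAreaRect(c)
        if max(wh)/min(wh)<4: continue
        d=cv2.fitLine(c,cv2.DIST_L2,0,.01,.01).ravel(); dx,dy=-d[1],-d[0]
        if dx<0: dx,dy=-dx,-dy
        o.append((.7-v/2000,.1-u/2000,np.arctan2(dy,dx),max(wh)/2,min(wh)/2))
    return o
E
python3 - <<'E'
from h import *
print(barpose())
print([(round(d["p"],2),np.round(d["point"],3)) for d in manip.tip_of("release_bar","top")],[(round(d["p"],2),np.round(d["point"],3)) for d in manip.tip_of("bar_mat","top")])
for y in(PY+np.pi/2,PY-np.pi/2):
  for xs in(-.14,-.075): 
    q=manip.inverse_kinematics([*P(xs,-.215),.3],rot(y)); print(None if q is None else np.round(q,2))
E
```

```text
[(0.4375054321289062, -0.05893316650390623, np.float32(0.012834505), 116.84500122070312, 18.162399291992188)]
[(0.72, array([ 0.425, -0.062,  0.   ]))] [(0.69, array([ 0.451, -0.057, -0.002]))]
[-0.15  0.28  1.85  0.    1.01 -1.98]
[-0.1   0.36  1.73  0.    1.06 -1.94]
[-0.15  0.28  1.85  0.    1.01  1.16]
[-0.1   0.36  1.73  0.    1.06  1.21]
```

```bash
python3 - <<'E'
from h import *
g=np.array([.421,-.060]); y=.013+np.pi/2
y=best_yaw(g,.3,y); k=y-(.013+np.pi/2)
manip.goto([*g,.30],rot(y)); manip.grip(.04); print(manip.movel([*g,.180],.12,guard=10)); manip.grip(0,110); print("w",manip.get_grip_width())
manip.movel([*g,.32],.15)
yp=PY+np.pi/2+k
manip.goto([*P(-.18,-.22),.36],rot(yp)); 
manip.movel([*P(-.14,-.22),.303],.12); print("w",manip.get_grip_width(),manip.get_time())
cv2.imwrite("pics/s3.png",manip.camera("side")[90:290,180:430].repeat(3,0).repeat(3,1)); cv2.imwrite("pics/t3.png",manip.camera("top"))
E
```

```text
False
w 0.012576232122306213
w 0.01297869851153314 66.5167
```

View pics/s3.png

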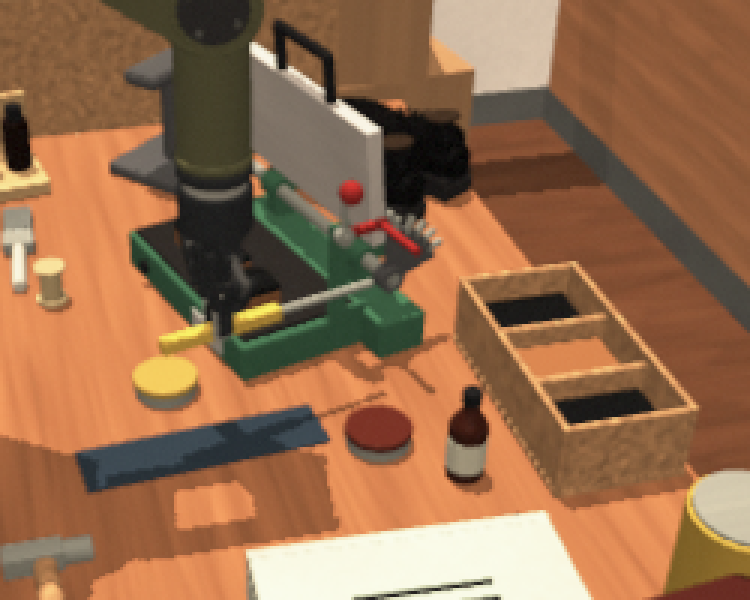

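View pics/t3.png

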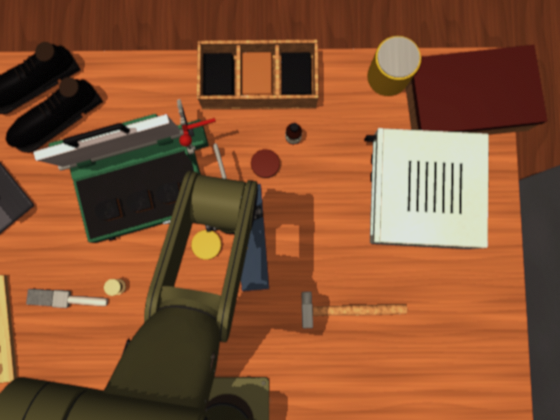

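The bar is held level: its tip is at (217, 147) in the top view, just in front of and below the red lug, which ends at about (240, 120). I'll check the tip position against the plan, then insert and lift.

```bash
python3 - <<'E'
from h import *
k=manip.get_calibration("top"); f=210/np.tan(np.radians(k["fovy"]/2))
d=k["R"].T@np.array([(217-k["cx"])/f,(147-k["cy"])/f,1]); c=-k["R"].T@k["t"]; X=c+d*(.135-c[2])/d[2]
tp=rz(-PY)@(X[:2]-PO); print("tip press",tp)
if abs(tp-[.055,-.22]).max()<.02:
    s=-.077
    manip.movel([*P(s,-.22),.303],.08,guard=6); print(manip.get_tcp_pos(),manip.get_force())
    print(manip.movel([*P(s,-.22),.370],.06,guard=15),manip.get_force()); manip.wait(.5)
    manip.camera("side");manip.camera("top")
    for cm in("side","top"): print([(round(d["p"],2),np.round(d["point"],3)) for d in manip.tip_of("pawl_lug",cm)])
    cv2.imwrite("pics/s4.png",manip.camera("side")[90:290,180:430].repeat(3,0).repeat(3,1)); print(manip.get_grip_width())
E
```

```text
tip press [ 0.04390078 -0.22102991]
[ 0.53581508 -0.01642557  0.30268244] [-0.34264651  0.41547609 -1.96335415]
False [ 0.08208195  0.48322148 -1.96533744]
[(0.58, array([0.667, 0.021, 0.213]))]
[]
0.012519703539030464
```

View pics/s4.png

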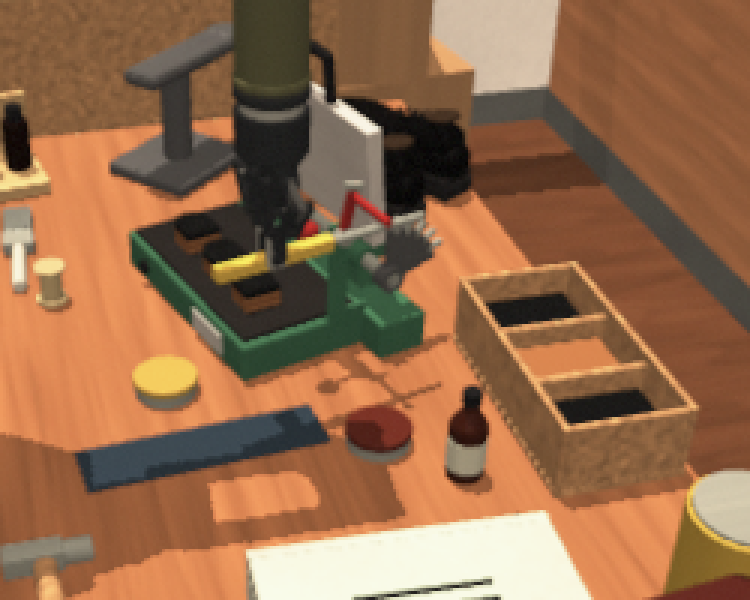

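The pawl has tumbled: the lug is up at z = 0.213 and the ball is forward. I'll take the bar back to its mat.

```bash
python3 - <<'E'
from h import *
manip.movel([*P(-.077,-.222),.335],.1); manip.movel([*P(-.2,-.222),.335],.15)
g=np.array([.423,-.060]); y=best_yaw(g,.3,.013+np.pi/2)
manip.movel([*P(-.2,-.222),.36],.15)
manip.goto([*g,.30],rot(y)); manip.movel([*g,.20],.12); print(manip.movel([*g,.179],.03,guard=4),manip.get_tcp_pos()); manip.grip(.04)
manip.movel([*g,.33],.15); manip.goto([.5,-.25,.42],rot(y))
print(barpose()); manip.camera("side")
for cm in("side","top"):
  for n in ("pawl_lug","release_bar","bar_mat","platen_handle","heel1"): print(n,[(round(d["p"],2),np.round(d["point"],3),np.round(rz(-PY)@(np.array(d["point"][:2])-PO),3)) for d in manip.tip_of(n,cm)])
print(manip.get_time())
for th in (1.45,1.2,.9,.6,.3,0):
  p=[*P(.11-.24*np.cos(th),0),.09+.24*np.sin(th)+.155]
  print(th,[None if (q:=manip.inverse_kinematics(p,rot(PY+k))) is None else np.round(q,2) for k in(0,np.pi)])
E
```

```text
True [ 0.42286712 -0.05997434  0.18103708]
[(0.42710092163085933, -0.05906497192382812, np.float32(0.023966746), 140.63565063476562, 19.163028717041016)]
pawl_lug [(0.52, array([0.667, 0.024, 0.21 ]), array([ 0.06 , -0.215]))]
release_bar [(0.59, array([ 0.431, -0.059,  0.002]), array([-0.19 , -0.233]))]
bar_mat [(0.77, array([ 0.452, -0.058,  0.002]), array([-0.169, -0.238])), (0.38, array([ 0.556,  0.216, -0.001]), array([ 0.003, -0.001]))]
platen_handle [(0.43, array([0.551, 0.216, 0.056]), array([-0.002,  0.   ]))]
heel1 [(0.71, array([0.552, 0.145, 0.055]), array([-0.019, -0.068])), (0.6, array([0.534, 0.213, 0.059]), array([-0.019,  0.002])), (0.45, array([0.514, 0.29 , 0.056]), array([-0.018,  0.081]))]
pawl_lug [(0.68, array([0.666, 0.024, 0.213]), array([ 0.059, -0.215]))]
release_bar [(0.58, array([ 0.424, -0.06 ,  0.002]), array([-0.196, -0.233])), (0.35, array([ 0.636, -0.098,  0.002]), array([-0.002, -0.325]))]
bar_mat [(0.67, array([ 0.449, -0.056, -0.002]), array([-0.172, -0.235]))]
platen_handle [(0.97, array([0.641, 0.24 , 0.328]), array([0.091, 0.001])), (0.28, array([ 0.324,  0.277, -0.001]), array([-0.205,  0.119]))]
heel1 [(0.93, array([0.531, 0.215, 0.054]), array([-0.021,  0.004])), (0.66, array([0.551, 0.141, 0.053]), array([-0.021, -0.072])), (0.61, array([0.515, 0.286, 0.058]), array([-0.019,  0.078])), (0.51, array([0.555, 0.215, 0.056]), array([ 0.002, -0.002]))]
76.325
1.45 [array([ 0.3 ,  0.41,  1.15, -0.  ,  1.58,  0.03]), None]
1.2 [array([ 0.3 ,  0.33,  1.31, -0.  ,  1.5 ,  0.03]), None]
0.9 [array([ 0.3 ,  0.26,  1.5 , -0.  ,  1.38,  0.04]), None]
0.6 [array([ 0.31,  0.23,  1.68, -0.  ,  1.23,  0.04]), None]
0.3 [array([ 0.31,  0.26,  1.83, -0.  ,  1.05,  0.05]), None]
0 [array([ 0.31,  0.35,  1.94, -0.  ,  0.85,  0.05]), None]
```

```bash
python3 - <<'E'
from h import *
def H(th,dx=0,dz=0): return [*P(.11-.24*np.cos(th)+dx,0),.09+.24*np.sin(th)+.155+dz]
R=rot(PY)
manip.grip(.045)
manip.goto(H(1.47,-.05,.05),R); manip.movel(H(1.47,0,.05),.15)
print("down",manip.movel(H(1.47),.08,guard=8),manip.get_force())
for th in np.arange(1.4,.54,-.1):
    if manip.movel(H(th,-.012),.06,guard=35): print("guard",th); break
    if abs(th-1.1)<.01 or th<.65: print(th,manip.get_force())
manip.camera("top");manip.camera("side")
for cm in("side","top"): print([(round(d["p"],2),np.round(d["point"],3)) for d in manip.tip_of("platen_handle",cm)])
print(H(th),manip.get_time())
E
```

```text
down False [0.12512917 0.27588613 0.39526053]
1.0999999999999996 [-0.76566397  0.37344314 -0.37646194]
0.5999999999999992 [ 0.3245991  -0.70815662  0.55290301]
[(0.74, array([ 0.556, -0.495,  0.002])), (0.62, array([0.469, 0.191, 0.219]))]
[(0.9, array([0.466, 0.19 , 0.217]))]
[np.float64(0.46799412405863944), np.float64(0.19293088824555207), np.float64(0.3805141936148083)] 84.9
```

```bash
python3 - <<'E'
from h import *
R=rot(PY)
p=manip.get_tcp_pos(); manip.movel([p[0],p[1],p[2]+.05],.15); manip.grip(0)
d=P(-.13,0); manip.goto([*d,.42],R); manip.wait(2)
print(manip.movel([*d,.274],.05,guard=10),manip.get_tcp_pos()); 
print(manip.movel([*d,.268],.02,guard=10),manip.get_tcp_pos(),manip.get_force())
manip.wait(1); print(manip.get_force())
manip.movel([*d,.40],.15); manip.goto([.42,-.25,.42],rot(np.pi/2)); 
cv2.imwrite("pics/t5.png",manip.camera("top"));cv2.imwrite("pics/s5.png",manip.camera("side"))
for cm in("side","top"):
  for n in("platen_handle","pawl_lug","release_bar","bar_mat","door_edge","heel1","polish_black"): print(n,[(round(d["p"],2),np.round(d["point"],3)) for d in manip.tip_of(n,cm)])
print(manip.get_time())
E
```

```text
False [0.42759402 0.18196987 0.27413566]
True [0.4278174  0.18205974 0.27029528] [-0.36106394 -0.34447051  7.31963079]
[-0.45690025 -0.81837178  6.75386456]
platen_handle [(0.63, array([0.432, 0.185, 0.09 ]))]
pawl_lug [(0.77, array([0.667, 0.019, 0.214]))]
release_bar [(0.91, array([ 0.427, -0.062,  0.005]))]
bar_mat [(0.89, array([ 0.451, -0.06 , -0.003]))]
door_edge [(0.66, array([ 0.683, -0.366,  0.107]))]
heel1 [(0.45, array([ 0.43, -0.06,  0.  ])), (0.21, array([ 0.712, -0.168,  0.003]))]
polish_black [(0.82, array([ 0.428,  0.056, -0.   ]))]
platen_handle [(0.65, array([0.429, 0.184, 0.086])), (0.54, array([ 0.686, -0.367,  0.105]))]
pawl_lug [(0.93, array([0.665, 0.023, 0.21 ]))]
release_bar [(0.7, array([ 0.426, -0.06 ,  0.002]))]
bar_mat [(0.67, array([ 0.448, -0.057, -0.001])), (0.17, array([0.328, 0.278, 0.   ]))]
door_edge [(0.72, array([ 0.681, -0.366,  0.104])), (0.43, array([ 0.444, -0.057,  0.   ]))]
heel1 []
polish_black [(0.57, array([ 0.428,  0.056, -0.003]))]
96.25
```

View pics/s5.png

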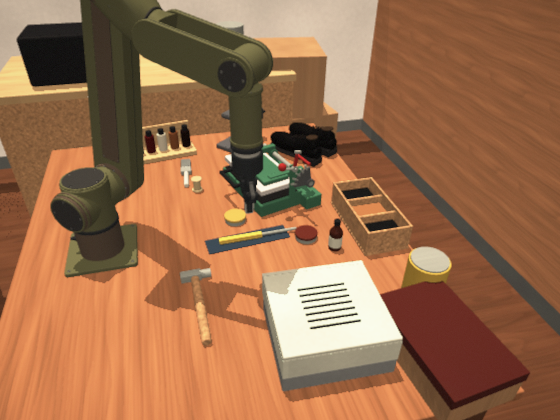

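The platen is level, with its handle at z = 0.09. The pawl is clear, the bar is on its mat and the door is shut, so I'm handing in.

```bash
python3 -c "
from cell import manip
print(manip.finish_job())"
```

```text
the job is handed in; nothing more can be done
None
```

I handed the job in at about 96 s with three heels (all that were there) under the lowered platen, the pawl clear, the bar on its mat, and the rack in with the door shut; no verdict came back, so these are my last camera and force checks.

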